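# Pin a monitor arm's link to its desk mount

### The arm

A 6-joint arm with a two-finger parallel gripper is mounted at the origin on the work surface. World frame = base frame: x ahead of the robot, y to its left, z up, the work surface at z = 0. Lengths are in m, angles in rad, forces in N, time in s.
With the tool pointing down it reaches from about 0.275 to 0.875 m from the base axis. Payload 12.5 kg.
Tool frame: the origin (TCP) lies at the very end of the fingers, on their centre line; the grasp point (between the pads) lies 19 mm behind it; x points along the fingers, y is the direction in which the jaws open and shut, and the axes are right-handed (so a half turn about x gives the same grasp; the last joint's range is limited). The gripper opens to 85 mm and grips with 20 to 120 N. Pads are 22 mm wide; open, the fingers measure 114 mm over their backs; the gripper's body (76 mm by 85 mm) begins 54 mm behind the grasp point. The pads swing forward as they close: fully open they stand 13 mm farther back than shut.
Start: joints at [-1.392, 0.351, 1.652, -0, 1.139, -0.085], TCP at [0.143, -0.531, 0.231] pointing down, gripper open.
Joint ranges: [-2.75, 2.75], [-0.79, 2.1], [0.01, 2.65], [-1.57, 4.71], [0.07, 3.14], [-2.87, 2.87]. Speed limits (rad/s): [2.22, 2.22, 2.79, 3.14, 3.14, 3.14].

### API

Orientations are given as a 3x3 rotation matrix whose columns are the frame's x, y, z axes.
In Python, from bench import manip gives the robot as it stands. Calls block until the motion is done:
- manip.move_ptp(position, orientation): joint-space move of the TCP to a pose.
- manip.move_l(position, attitude=None, max_speed=0.15): straight line of the TCP; attitude=None keeps the orientation; max_speed is the mean speed in m/s.
- manip.move_j(angles): joint-space move.
- manip.set_gripper(opening, effort=None): opening from 0.0 (shut) to 1.0 (fully open); effort is the grip in N (None keeps the last); returns when the fingers have stopped.
- manip.dwell(seconds).
- manip.inverse_kinematics(position, orientation): joint angles nearest the present ones, or None.
- manip.grab_frame(name): name is "scene" or "top" or "wrist"; returns (picture, depth): 480x640x3 uint8, red, green, blue; 480x640 float32, m along the optical axis (not along the pixel's ray), 0 where there is no reading.
- manip.get_calibration(name): a dict with "camera_matrix" (3x3 intrinsics, pixels), "R" (3x3) and "t" (3): a world point X has camera coordinates R X + t. Camera axes: x right, y down, z forward; pixel columns grow to the right and rows downward; lengths in m; the calibration is good to about 2 mm. A picture is of the moment at which its call begins: read the wrist's pose just before it. get_calibration takes no time and is no camera call; for the wrist camera it gives the pose at the moment of the call.
A pose or a line that the arm cannot do raises manip.Unreachable and nothing moves.
- manip.sign_off(): hands the job in, once; it reports no verdict.
Trained networks look in the newest picture that a camera, given by its name, has taken for a name from the list of things; names that differ only in an ending like _2 or _b are one class to them, and where a whole thing is asked for, a point or a joint stands for the part that bears it (a point fixed in the world has none). Each returns a list of dicts, best first, with "confidence" (0 to 1); they miss things now and then, are a little off and sometimes report something else, mostly with a low value. They report only what shows in the picture. A call takes as long as a camera call. They do not tell look-alikes from the thing itself.
- manip.look_for(camera, name): "at" ([x, y, z] in m, in world coordinates, good to about 4 mm: the middle of the surface that is visible of it).
Readings, each from a call of its own:
- manip.current_time(): time.
- manip.current_qpos(): joint angles.
- manip.current_joint_vel(): joint speeds.
- manip.current_joint_torque(): joint torques, N m.
- manip.current_ee_pos(): TCP position.
- manip.current_tcp_rot(): TCP orientation.
- manip.current_force(): force on the tool from outside, world axes, zero at the start.
- manip.current_ft_torque(): the same for the moment, N m.
- manip.current_grip_width(): opening from 0.0 (shut) to 1.0 (fully open).
Only numpy, scipy, OpenCV 4.12 (cv2) and the standard library are available. Lean on these libraries where they do the work, as an engineer would, in place of code of your own. Each camera call takes 0.05 s, during which the arm holds its last target. There are 200 camera calls.

### The job

Slide the eye of the loose monitor-arm link fully home into the mouth of the forked desk mount, then take the middle-length steel pin out of the black stand and push it down through the mount's upper lug, the link's eye and the lower lug until it is fully home, with only its last few millimetres standing proud of the mount. A spring catch inside makes the last part stiff, so press the pin down firmly, and leave everything else on the bench standing where it is.

Things in the scene. Friction and masses are not known exactly. Their poses are not given: they have to be found in the camera images.
- knuckle: Grey forked desk mount, fixed, 80 mm tall. Origin on the table on its vertical bore's axis; own +y points out of its mouth. Lower lug z 0 to 35 mm, open gap 35 to 58, upper lug 58 to 80; lugs 56 x 60 mm (x, y) centred on the bore. Behind them an upright, 56 mm wide, 80 tall, back to y -52; foot plate 100 mm wide, 8 mm thick, y -24 to -74.
- knuckle_bore (a point): Centre of the bore at the upper lug's top face, 80 mm above the table. Bore 19.5 mm in diameter through both lugs down to the table, where the pin lands; top rim with a 1.5 mm chamfer.
- knuckle_seat (a point): Back of the mount's gap, 30 mm behind the bore axis (own -y), 46 mm above the table. The gap ends here in a V seat, two walls at 45 degrees: an eye pushed in along the mount's -y stops when it touches both walls and is then centred on the bore to about 0.5 mm.
- knuckle_catch (a point): Stiff sprung ball catch hidden in the back wall of the bore, 18 mm above the table. The pin's foot rests on it when it is about 23 mm above the table (107 mm to the pin's top); its weight does not take it further. A push of 15 to 20 N takes it past the ball, then about 5 to 10 N down to the table, where it stops dead.
- link: Loose aluminium arm segment, 167 mm long, 0.3 to 0.7 kg, standing on the table. Origin on its underside; z up; own -y points to the eye end. Body block 40 mm wide (x), 60 mm tall, y -42 to +60 mm, to be gripped across its width from above; black stub, 30 mm diameter, 12 mm tall, on top at y +42. Home: eye on the bore axis, y axis along the mount's y axis (0.3 rad free either way).
- link_eye (a point): Centre of the link's vertical eye hole (20 mm diameter), 85 mm from the link's origin along its -y, 46 mm above its underside. Eye 44 mm outer diameter on a 40 mm wide tongue, both 16 mm thick, z 38 to 54 mm: with the link standing on the table it fits the mount's gap with 3 mm to spare below and 4 mm above.
- pin: The pin to use: plain round steel pin, 18 mm diameter, 84 mm long (middle of three lengths), 0.17 kg, foot chamfered to 14.4 mm over the last 3 mm. Origin at the centre of its lower end, z along it. It stands in a hole of the black stand, foot 8 mm above the table, 54 mm sticking out. Fully home its foot is on the table and 4 mm stand proud of the upper lug.
- stand: Black plastic pin stand, fixed, 190 x 60 mm (x by y), 38 mm tall, origin on the table under its centre. Three upright holes 19.5 mm in diameter, 30 mm deep, at its own x = -60, 0 and +60 mm; which pin stands in which hole varies.
- pin_short: Bystander: like the pin but 60 mm long; in the stand. Origin at its lower end.
- pin_long: Bystander: like the pin but 112 mm long; in the stand. Origin at its lower end.
- mug: Bystander: white mug, 80 mm wide, 95 mm tall; origin under its centre.
- carton: Bystander: small cardboard carton, 100 x 75 x 50 mm; origin under its centre.
- tape: Bystander: roll of paper tape lying flat, 100 mm diameter, 48 mm tall; origin under its centre.
- jar: Bystander: clear jar with lid, 64 mm diameter, 90 mm tall; origin under its centre.
- driver: Bystander: screwdriver lying on the table, 180 mm long; origin under its middle.
Mind the look-alikes: they are no part of the job. What is shaped like the pin but blue or purple is not meant.

How it is judged:
By the outcome, as a careful person would: the job done as asked, in the order asked, and still so for the second after the job is handed in, with the robot touching nothing.
It also fails if it takes over 72 s, if anything falls off the work surface, if the arm or the gripper's body presses on something with over 40 N, if the wrist force passes 120 N, or if a joint passes its speed limit or range.

## Working session

There is one attempt and no reset: what is moved stays moved. The work goes in short steps, each a Python script; the robot and the scene stay as the last script left them, time stands still between calls to the robot, and variables do not carry over. Pictures are saved under pics/ and viewed, about 8 in all and at most 12, crops included, and the job is handed in when it is done.

```bash
mkdir -p pics; ls
python3 - <<'E'
from bench import manip as m
import cv2,numpy as np
for c in ("scene","top"):
    p,d=m.grab_frame(c); cv2.imwrite(f"pics/{c}1.png",p[:,:,::-1]); np.save(f"pics/{c}1.npy",d)
    k=m.get_calibration(c); print(c,k["camera_matrix"].round(1).tolist(),k["R"].round(3).tolist(),k["t"].round(3).tolist())
    for n in ("knuckle","knuckle_bore","link","link_eye","pin","stand","pin_short","pin_long","mug","carton","tape","jar","driver"):
        print(n,[(np.round(r["at"],3).tolist(),round(r["confidence"],2)) for r in m.look_for(c,n)[:4]])
print(m.current_time())
E
```

```text
pics
scene [[537.1, 0.0, 320.3], [0.0, 537.1, 239.9], [0.0, 0.0, 1.0]] [[0.631, 0.776, 0.009], [0.649, -0.521, -0.555], [-0.426, 0.356, -0.832]] [-0.322, -0.271, 1.345]
knuckle [([0.571, -0.16, 0.058], 0.87)]
knuckle_bore [([0.57, -0.155, 0.063], 0.58), ([0.723, -0.276, 0.054], 0.29)]
link [([0.562, 0.12, 0.057], 0.72), ([0.572, -0.155, 0.061], 0.58)]
link_eye [([0.572, -0.161, 0.061], 0.69), ([0.56, 0.12, 0.059], 0.62)]
pin [([0.324, -0.28, 0.052], 0.71), ([0.405, -0.316, 0.082], 0.65), ([0.402, -0.232, 0.053], 0.6), ([0.465, -0.24, 0.06], 0.58)]
stand [([0.484, -0.327, 0.035], 0.66)]
pin_short [([0.522, -0.33, 0.065], 0.64)]
pin_long [([0.467, -0.317, 0.089], 0.51)]
mug [([0.724, -0.105, 0.046], 0.89), ([0.57, -0.156, 0.059], 0.52)]
carton [([0.721, -0.279, 0.055], 0.69), ([0.56, 0.121, 0.061], 0.33)]
tape [([0.702, 0.265, 0.042], 0.97), ([0.571, -0.156, 0.058], 0.44), ([0.724, -0.28, 0.055], 0.21)]
jar [([0.451, 0.31, 0.066], 0.73), ([0.524, -0.329, 0.064], 0.29)]
driver [([0.476, -0.064, 0.026], 0.61)]
top [[466.6, 0.0, 315.7], [0.0, 466.6, 247.3], [0.0, 0.0, 1.0]] [[0.023, -1.0, -0.007], [-0.996, -0.023, -0.081], [0.081, 0.009, -0.997]] [-0.004, 0.516, 1.176]
knuckle [([0.555, -0.154, 0.083], 0.93)]
knuckle_bore [([0.549, -0.152, 0.08], 0.84)]
link [([0.556, 0.129, 0.062], 0.66)]
link_eye [([0.552, 0.127, 0.059], 0.74), ([0.553, -0.152, 0.079], 0.71)]
pin [([0.321, -0.333, 0.07], 0.68), ([0.315, -0.272, 0.075], 0.68), ([0.392, -0.23, 0.078], 0.6), ([0.4, -0.309, 0.092], 0.59)]
stand [([0.46, -0.308, 0.04], 0.59)]
pin_short [([0.516, -0.326, 0.07], 0.41)]
pin_long [([0.46, -0.311, 0.108], 0.41)]
mug [([0.552, 0.127, 0.057], 0.72), ([0.732, -0.107, 0.039], 0.58)]
carton [([0.712, -0.273, 0.046], 0.72), ([0.552, -0.156, 0.084], 0.31)]
tape [([0.692, 0.265, 0.048], 0.93)]
jar [([0.437, 0.321, 0.088], 0.87), ([0.464, -0.309, 0.04], 0.45)]
driver [([0.472, -0.061, 0.022], 0.91)]
1.4
```

View pics/scene1.png

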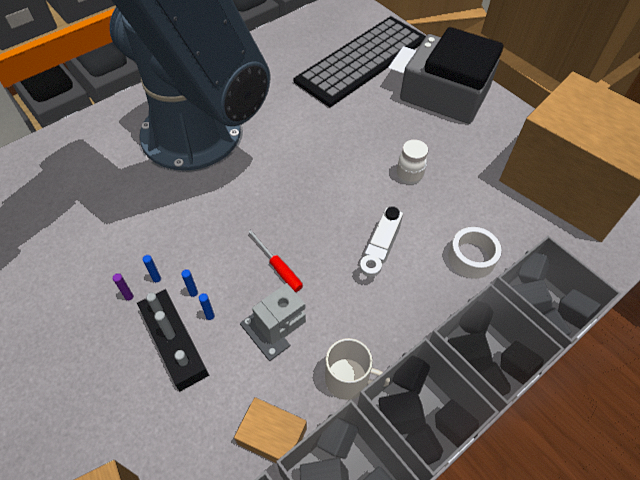

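View pics/top1.png

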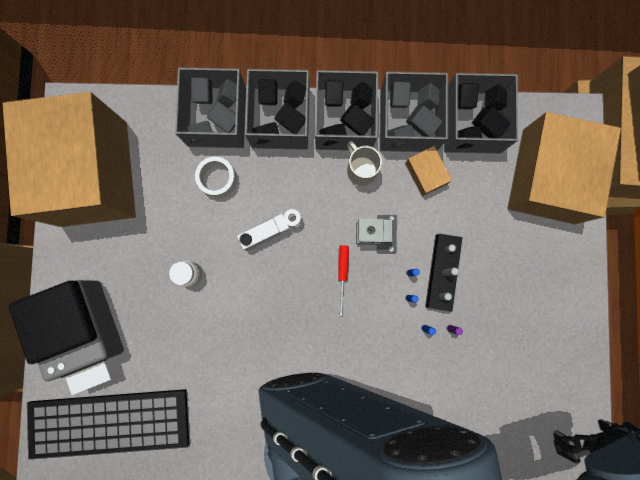

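The scene view shows the mount at (283,310) with its mouth toward the link. The link's eye is at (371,265) and its stub at (392,213). The stand is at (172,340).

Things that could be taken for the pin, by scene pixel:
- **Blue look-alikes:** (151,268), (189,282), (206,306)
- **Purple look-alike:** (122,287)
- **Grey pins in the stand:** (153,302), (165,325) which is the longest, and (180,360) which is the shortest

By the heights, I choose the grey one at (153,302), world about (0.40,-0.31). I'll check it with the wrist camera.

```bash
cat > h.py <<'E'
from bench import manip as m
import cv2,numpy as np
def down(a):  # jaw axis y at world angle a
    y=np.array([np.cos(a),np.sin(a),0]); x=np.array([0,0,-1.]); return np.column_stack([x,y,np.cross(x,y)])
def snap(n,cam="wrist"):
    k=m.get_calibration(cam); p,d=m.grab_frame(cam); cv2.imwrite(f"pics/{n}.png",p[:,:,::-1])
    np.savez(f"pics/{n}.npz",d=d,p=p,K=k["camera_matrix"],R=k["R"],t=k["t"]); return p,d,k
def cloud(n):
    z=np.load(f"pics/{n}.npz"); d=z["d"]; v,u=np.mgrid[:480,:640]; K=z["K"]
    c=np.stack([(u-K[0,2])*d/K[0,0],(v-K[1,2])*d/K[1,1],d],-1)
    return (c-z["t"])@z["R"], d>0, z["p"]
def px2w(n,u,v,zw):
    z=np.load(f"pics/{n}.npz"); r=z["R"].T@np.linalg.inv(z["K"])@[u,v,1]; o=-z["R"].T@z["t"]
    return o+r*(zw-o[2])/r[2]
E
python3 - <<'E'
from h import *
k=m.get_calibration("wrist"); R=m.current_tcp_rot();p=m.current_ee_pos()
o=R.T@(-k["R"].T@k["t"]-p); print(o, (k["R"]@R).round(2), k["camera_matrix"][0,0],R.round(2), m.current_force())
for n,t,h in (("w_stand",(0.43,-0.30),0.26),("w_mount",(0.55,-0.10),0.28),("w_link",(0.56,0.11),0.28)):
    for a in (np.pi/2,-np.pi/2,):
        Rt=down(a); off=Rt@o; pos=np.array([t[0]-off[0],t[1]-off[1],h])
        q=m.inverse_kinematics(pos,Rt); print(n,a,None if q is None else np.round(q,2))
E
```

```text
[-0.1418461  -0.00106666 -0.06882578] [[ 0.    1.   -0.  ]
 [-0.27  0.    0.96]
 [ 0.96 -0.    0.27]] 376.84131849811666 [[ 0.    0.26 -0.97]
 [-0.   -0.97 -0.26]
 [-1.    0.   -0.  ]] [1.3221782  0.73164181 0.39135083]
w_stand 1.5707963267948966 [-0.62  0.38  1.53 -0.    1.23 -2.19]
w_stand -1.5707963267948966 [-0.79  0.17  1.81 -0.    1.16  0.78]
w_mount 1.5707963267948966 [-0.23  0.45  1.38 -0.    1.31 -1.8 ]
w_mount -1.5707963267948966 [-0.3   0.19  1.74 -0.    1.21  1.27]
w_link 1.5707963267948966 [ 0.1   0.47  1.35 -0.    1.32 -1.47]
w_link -1.5707963267948966 [ 0.13  0.22  1.71 -0.    1.22  1.7 ]
```

Run:
```python
from h import *
for n,t,a in (("w_stand",(0.43,-0.30,0.24),-np.pi/2),("w_mount",(0.55,-0.12,0.24),-np.pi/2),("w_link",(0.555,0.10,0.22),-np.pi/2)):
    m.move_ptp(t,down(a)); snap(n)
    nm={"w_stand":("pin","pin_long","pin_short"),"w_mount":("knuckle_bore","driver"),"w_link":("link_eye","link")}[n]
    for c in nm: print(c,[(np.round(r["at"],4).tolist(),round(r["confidence"],2)) for r in m.look_for("wrist",c)[:5]])
print(m.current_time(), m.current_qpos())
a=[cv2.imread(f"pics/{n}.png") for n in ("w_stand","w_mount","w_link")]
g=np.zeros((600,800,3),np.uint8)
for i,im in enumerate(a): g[(i//2)*300:(i//2)*300+300,(i%2)*400:(i%2)*400+400]=cv2.resize(im,(400,300))
cv2.imwrite("pics/mosaic.png",g)
```

```text
pin [([0.4014, -0.2402, 0.0711], 0.89), ([0.3272, -0.3372, 0.0632], 0.88), ([0.3249, -0.2731, 0.0618], 0.84), ([0.4041, -0.3079, 0.092], 0.76), ([0.4584, -0.2439, 0.0859], 0.6)]
pin_long [([0.464, -0.3158, 0.123], 0.97)]
pin_short [([0.5156, -0.3286, 0.0688], 0.9)]
knuckle_bore [([0.5643, -0.1475, 0.0757], 0.77), ([0.4728, -0.0634, 0.0217], 0.49), ([0.4934, -0.3105, 0.0443], 0.18)]
driver [([0.4748, -0.0691, 0.0225], 0.56)]
link_eye [([0.5621, 0.1254, 0.0589], 0.64), ([0.6973, -0.0838, 0.0467], 0.16)]
link [([0.5584, 0.1282, 0.0614], 0.59)]
5.0333 [ 9.31622020e-02  3.87473114e-01  1.62732062e+00 -1.70937297e-04
  1.12652339e+00  1.66591543e+00]
```

View pics/mosaic.png

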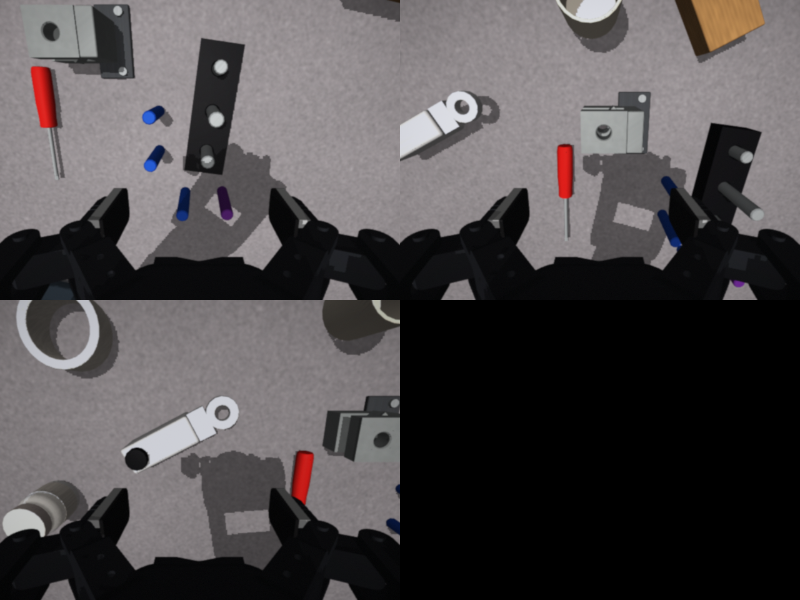

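The mosaic of wrist views (half scale) shows three things:
- The middle pin is in the stand at (207,158), top at 92 mm. The long pin is at (214,118) and the short one at (221,67).
- The mount's bore is at (603,131) with its mouth facing left.
- The link's eye is at (222,413) and its stub at (136,458).

Next come the precise fits from depth.

```bash
cat > fit.py <<'E'
from h import *
def face(n,z0,z1,xr,yr):
    W,ok,p=cloud(n); X=W
    mk=ok&(X[...,2]>z0)&(X[...,2]<z1)&(X[...,0]>xr[0])&(X[...,0]<xr[1])&(X[...,1]>yr[0])&(X[...,1]<yr[1])
    return W[mk],mk
def rect(P):
    r=cv2.minAreaRect((P[:,:2]*1000).astype(np.float32)); return np.round(r[0],1),np.round(r[1],1),round(r[2],2)
def circ(P):
    A=np.c_[2*P[:,:2],np.ones(len(P))]; s=np.linalg.lstsq(A,(P[:,:2]**2).sum(1),rcond=None)[0]
    return s[:2],np.sqrt(s[2]+s[0]**2+s[1]**2)
E
python3 - <<'E'
from fit import *
for n in ("w_mount","w_stand"):
    P,mk=face(n,.070,.088,(.48,.64),(-.23,-.09)); print(n,"top z",np.median(P[:,2]),len(P),rect(P))
    # bore: hole contour in mask
    c,h=cv2.findContours(mk.astype(np.uint8),cv2.RETR_CCOMP,cv2.CHAIN_APPROX_NONE)
    for i,cc in enumerate(c):
        if h[0,i,3]>=0 and len(cc)>25:
            Q=np.array([px2w(n,u,v,.08) for u,v in cc[:,0]]); print(" hole",circ(Q),len(cc))
n="w_link"
P,mk=face(n,.057,.064,(.45,.68),(.03,.25)); print("link body top",np.median(P[:,2]),rect(P))
P,mk=face(n,.046,.0565,(.45,.68),(.03,.25)); print("eye top",np.median(P[:,2]),len(P),rect(P))
c,h=cv2.findContours(mk.astype(np.uint8),cv2.RETR_CCOMP,cv2.CHAIN_APPROX_NONE)
for i,cc in enumerate(c):
    if h[0,i,3]>=0 and len(cc)>15:
        Q=np.array([px2w(n,u,v,.054) for u,v in cc[:,0]]); print(" hole",circ(Q),len(cc))
P,mk=face(n,.068,.08,(.45,.68),(.03,.25)); print("stub",len(P),circ(P) if 0 else P.mean(0),rect(P))
# driver by colour
W,ok,p=cloud("w_mount"); r=p.astype(int); mk=ok&(r[...,0]>120)&(r[...,1]<70)&(r[...,2]<70)
P=W[mk]; print("handle",P.min(0),P.max(0))
for n in ("w_stand","w_mount"):
  P,_=face(n,.086,.097,(.37,.44),(-.34,-.28)); print("pin top",n,len(P),P.mean(0) if len(P) else 0,rect(P) if len(P)>5 else 0)
P,_=face("w_stand",.033,.042,(.3,.6),(-.4,-.24)); print("stand",rect(P))
P,_=face("w_stand",.114,.126,(.43,.5),(-.36,-.28)); print("long top",len(P),P.mean(0))
P,_=face("w_stand",.062,.073,(.49,.55),(-.36,-.28)); print("short top",len(P),P.mean(0))
E
```

```text
w_mount top z 0.07919689587014435 6473 (array([ 557.7, -137.1]), array([82.3, 56.5]), 89.9)
 hole (array([ 0.55916473, -0.12596818]), np.float64(0.0093744995352408)) 64
w_stand top z 0.07934169858060983 9561 (array([ 557.7, -137. ]), array([84. , 56.4]), 89.82)
 hole (array([ 0.55661247, -0.12940406]), np.float64(0.008319599671583652)) 73
link body top 0.059163972381786015 (array([545.4, 152.2]), array([ 39.2, 100.6]), 27.61)
eye top 0.05300497271267445 4167 (array([620.4, 154.5]), array([176.9, 166.5]), 26.68)
 hole (array([0.58903068, 0.06997423]), np.float64(0.009805574070319525)) 68
stub 998 [0.53046025 0.18126456 0.07114517] (array([530.1, 181.5]), array([29. , 28.9]), 15.0)
handle [ 0.42222185 -0.07551369 -0.00209829] [ 0.52415192 -0.05121952  0.0272043 ]
pin top w_stand 375 [ 0.40197373 -0.3109377   0.090833  ] (array([ 401.1, -311. ]), array([17.2, 17.5]), 66.87)
pin top w_mount 0 0 0
stand (array([ 438.3, -296.8]), array([116. , 240.8]), 86.62)
long top 504 [ 0.46088406 -0.31904446  0.11896677]
short top 417 [ 0.51981397 -0.32715563  0.06702198]
```

Run:
```python
from h import *
d=np.array([-.4655,.885]); org=np.array([.5496,.1453]); g=org+.008*d; a=np.arctan2(-d[0],d[1])
R=down(a); zg=.030
m.move_ptp([*g,.13],R); m.move_l([*g,zg],max_speed=.12); print("F",m.current_force().round(1))
m.set_gripper(0.0,60); print("w",m.current_grip_width()*85,m.current_force().round(1),m.current_ee_pos().round(4))
m.move_l([*g,zg+.02]); print(m.current_force().round(1))
m.move_l([.5577,.045,zg+.02],down(0),max_speed=.12)
snap("carry"); print(m.current_time())
```

```text
F [0.3 0.9 0.5]
w 38.81348658623471 [-1.8 -0.8  6.1] [0.546  0.1524 0.0305]
[-0.5 -0.4 -6.6]
9.6
```

View pics/carry.png

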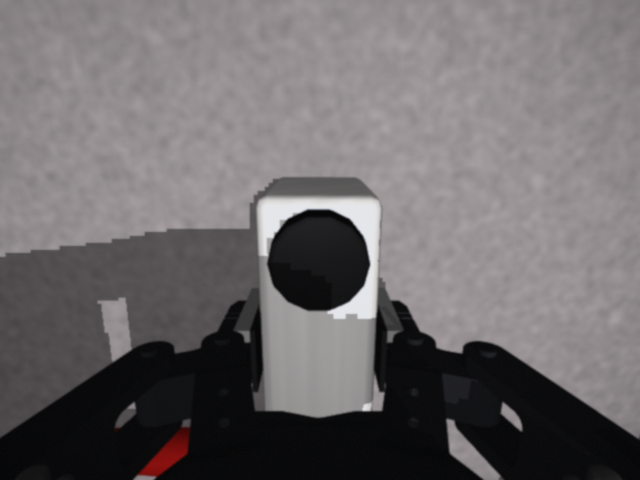

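The carry view shows the link held square in the jaws, with the stub centred at (319,260). Now I lower it and slide it home.

Run:
```python
from h import *
m.move_l([.5577,.045,.0312],max_speed=.1); print(m.current_force().round(1))
m.move_l([.5577,-.018,.0312],max_speed=.06); f0=m.current_force(); print(f0.round(1),m.current_ee_pos().round(4))
y=-.018
while y>-.043:
    y-=.002; m.move_l([.5577,y,.0312],max_speed=.03); f=m.current_force(); print(round(y,3),f.round(1),m.current_ee_pos().round(4)[:2])
    if abs(f[1]-f0[1])>14: break
print(m.current_time())
```

```text
[-1.2  0.4 -6. ]
[ 0.6 -0.1 -5.4] [ 0.5577 -0.0177  0.0312]
-0.02 [ 0.8  0.1 -6.2] [ 0.5577 -0.02  ]
-0.022 [-0.8  0.5 -6. ] [ 0.5577 -0.0221]
-0.024 [ 0.1  0.7 -6.9] [ 0.5577 -0.0241]
-0.026 [-0.   0.2 -6.5] [ 0.5577 -0.0261]
-0.028 [ 0.5 -0.5 -6.9] [ 0.5577 -0.0281]
-0.03 [ 0.3  0.2 -6.5] [ 0.5577 -0.0301]
-0.032 [-0.6  0.4 -6.6] [ 0.5577 -0.0321]
-0.034 [ 1.4  5.5 -5.4] [ 0.5579 -0.0334]
-0.036 [ 2.6 22.2 -4.7] [ 0.5579 -0.0336]
13.3917
```

Run:
```python
from h import *
m.move_l([.5577,-.0342,.0302],max_speed=.03); print(m.current_force().round(1),m.current_ee_pos().round(4))
m.set_gripper(1.0); m.move_l([.5577,-.0342,.12],max_speed=.15)
m.move_ptp([.5577,-.195,.17],down(0)); p,d,k=snap("bore")
x=k["R"]@[.5577,-.126,.08]+k["t"]; u,v=(k["camera_matrix"]@x)[:2]/x[2]; print(u,v,m.current_time())
u0,v0=int(np.clip(u-110,0,420)),int(np.clip(v-110,0,260)); cv2.imwrite("pics/bore_c.png",cv2.resize(p[v0:v0+220,u0:u0+220,::-1],(600,600),interpolation=cv2.INTER_CUBIC)); print(u0,v0)
```

```text
[ 1.7  9.8 -4.5] [ 0.5579 -0.0334  0.0303]
318.74065267134034 137.42943961675954 15.675
208 27
```

View pics/bore_c.png

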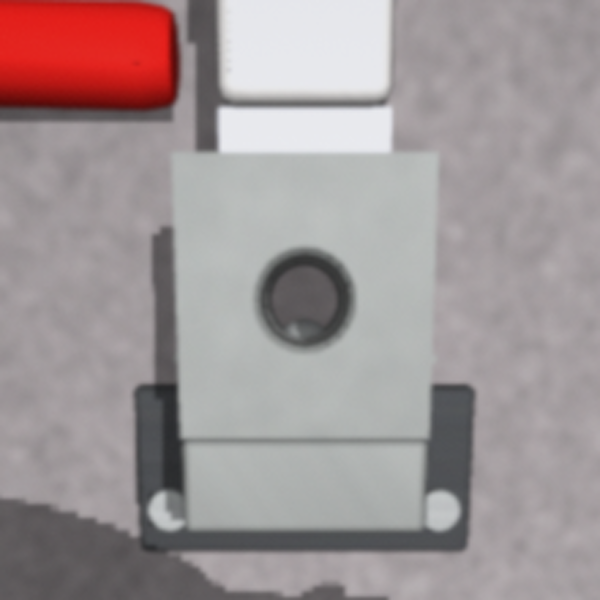

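The bore crop shows the eye fully in the mouth, with a clear round bore down to the table. It is centred at crop (305,299), with the ball catch visible at the bottom rim. I'll re-measure the bore and the pin from the same wrist attitude.

Run:
```python
from fit import *
print("bore a=0", px2w("bore",319.8,136.6,.08))
a=np.deg2rad(-97.8); R=down(a); off=R@[0,0,-.0688]
res={}
for n,t,zz,box in (("v_bore",(.558,-.126),.08,((.5,.62),(-.2,-.08))),("v_pin",(.402,-.311),.092,((.37,.435),(-.345,-.28)))):
    m.move_ptp([t[0]-off[0],t[1]-off[1],zz+.09],R); snap(n)
    P,mk=face(n,zz-.006,zz+.006,*box)
    c,h=cv2.findContours(mk.astype(np.uint8),cv2.RETR_CCOMP,cv2.CHAIN_APPROX_NONE)
    for i,cc in enumerate(c):
        if len(cc)>30:
            Q=np.array([px2w(n,u,v,zz) for u,v in cc[:,0]]); print(n,h[0,i,3]>=0,len(cc),circ(Q))
    print(np.median(P[:,2]), P.mean(0))
print(m.current_time())
im=np.hstack([cv2.imread(f"pics/{n}.png")[:,120:520] for n in("v_bore","v_pin")]); cv2.imwrite("pics/vv.png",im)
```

```text
bore a=0 [ 0.55832541 -0.12552807  0.08      ]
v_bore False 461 (array([ 0.55781551, -0.13662541]), np.float64(0.03916792117360871))
v_bore True 94 (array([ 0.55787273, -0.12590392]), np.float64(0.009748306717934791))
0.07923858708456626 [ 0.55882864 -0.13768345  0.07922799]
v_pin False 83 (array([ 0.40100541, -0.31096782]), np.float64(0.00844425215811614))
0.09108293553072153 [ 0.40105114 -0.31096111  0.09104722]
18.3083
```

View pics/vv.png

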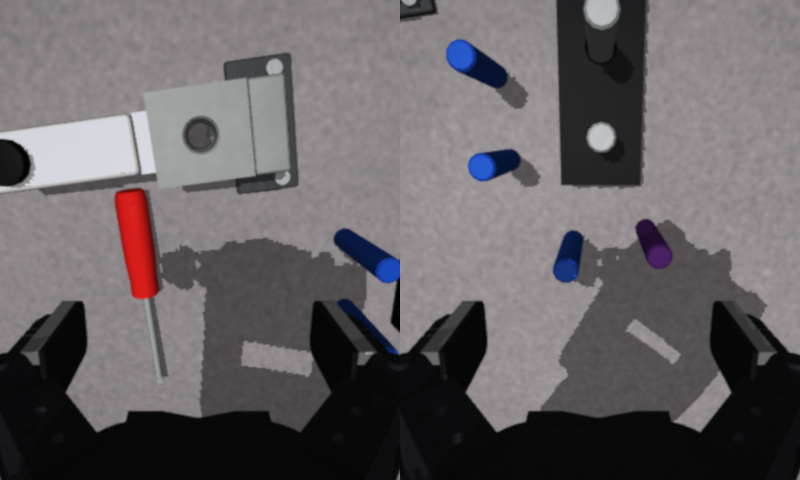

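The paired view shows the bore at (200,134) on the left and the bare grey middle pin at (600,137) on the right, with the blue and purple look-alikes clear of it. I grasp it now.

Run:
```python
from h import *
R=down(np.deg2rad(-97.8)); P=[.4010,-.3110]; B=[.5579,-.1259]
m.set_gripper(0.55); m.move_ptp([*P,.13],R); m.move_l([*P,.066],max_speed=.12)
m.set_gripper(0.0,60); print("w",m.current_grip_width()*85,m.current_force().round(1))
m.move_l([*P,.168],max_speed=.12); print(m.current_force().round(1),m.current_grip_width()*85)
m.move_l([*B,.168],max_speed=.2); m.move_l([*B,.142],max_speed=.1); f0=m.current_force(); print("hover",f0.round(1))
snap("hover")
z=.142
while z>.122:
    z-=.003; m.move_l([*B,z],max_speed=.04); f=m.current_force()-f0; print(round(z,3),f.round(1),m.current_ee_pos().round(4))
    if np.linalg.norm(f)>15: break
print(m.current_time())
```

```text
w 15.67125168009839 [-0.7 -0.9  5.4]
[ 0.4  0.2 -1.5] 15.785526017267692
hover [ 0.3 -0.4 -1.1]
0.139 [-0.1  0.1 -0.4] [ 0.5579 -0.1259  0.1392]
0.136 [-0.8  1.1 -0. ] [ 0.5578 -0.1259  0.1358]
0.133 [-1.1  0.2 -0.5] [ 0.5578 -0.1259  0.1328]
0.13 [-0.6  0.2 -0.6] [ 0.5578 -0.1259  0.1298]
0.127 [ 0.3  0.2 -0.1] [ 0.5578 -0.1259  0.1268]
0.124 [-0.3  0.3 -1.1] [ 0.5578 -0.1259  0.1238]
0.121 [-0.1  0.2 -1. ] [ 0.5578 -0.1259  0.1208]
24.85
```

Run:
```python
from h import *
B=[.5579,-.1259]; f0=m.current_force(); z=.121
while z>.0855:
    z=max(z-.006,.085); m.move_l([*B,z],max_speed=.05); f=m.current_force()-f0; print(round(z,3),f.round(1),m.current_ee_pos()[2].round(4))
    if np.linalg.norm(f)>15: break
snap("ins"); snap("ins_scene","scene"); print(m.current_time())
im=np.hstack([cv2.imread("pics/ins.png")[:,120:520],cv2.resize(cv2.imread("pics/ins_scene.png")[230:380,200:325],(400,480))]); cv2.imwrite("pics/ins2.png",im)
```

```text
0.115 [-0.2 -0.8  0.5] 0.1146
0.109 [ 0.7 -1.3  0.1] 0.1086
0.103 [ 0.4 -2.   0.3] 0.1026
0.097 [ 0.4 -1.9 -0.7] 0.0966
0.091 [ 0.4 -1.9 -0.8] 0.0906
0.085 [ 0.5 -3.9 -2.9] 0.0846
26.55
```

View pics/ins2.png

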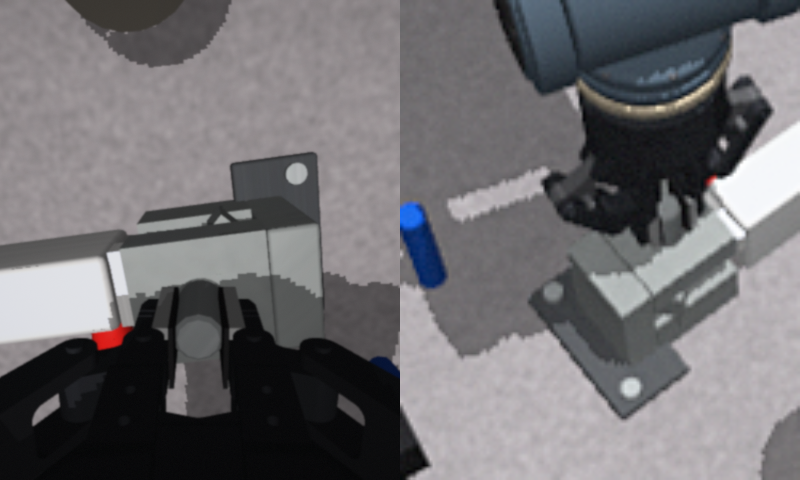

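The left view shows the pin upright between the pads, its top at (198,338), going into the mount. The scene crop agrees. I'll release it and press with shut fingers.

Run:
```python
from h import *
B=[.5579,-.1259]
m.set_gripper(0.5); m.move_l([*B,.135],max_speed=.15); m.set_gripper(0.0,60); f0=m.current_force(); print(f0.round(1))
m.move_l([*B,.112],max_speed=.06); z=.112; print((m.current_force()-f0).round(1))
while z>.079:
    z-=.0015; m.move_l([*B,z],max_speed=.05); f=m.current_force()-f0; e=m.current_ee_pos(); print(round(z,4),f.round(1),e[2].round(4))
    if f[2]>45 or (e[2]<.086 and f[2]>28): break
print(m.current_time())
```

```text
[0.2 0.2 0.5]
[ 0.4 -0.7 -0.5]
0.1105 [ 0.5 -0.3 -0.6] 0.1107
0.109 [-0.5 -0.1 -0.1] 0.109
0.1075 [-0.7  0.5 -0.5] 0.1074
0.106 [-0.7  0.5  0.5] 0.1059
0.1045 [-0.3  0.   2.8] 0.1047
0.103 [-0.5 -0.4  5.4] 0.1036
0.1015 [-0.3 -0.5  3.4] 0.1017
0.1 [ 0.7 -1.   3.1] 0.1
0.0985 [ 0.6  0.2 -0.4] 0.0982
0.097 [ 1.1  0.4 -0.4] 0.0967
0.0955 [-0.9  0.   0.6] 0.0953
0.094 [-0.4  0.7  1.6] 0.0939
0.0925 [0.2 2.  0.5] 0.0924
0.091 [0.3 1.2 2.6] 0.0909
0.0895 [ 0.1 -1.  -1. ] 0.0892
0.088 [-1.5  0.7  0.1] 0.0878
0.0865 [ 0.7 -0.7 -0.7] 0.0863
0.085 [-0.1 -0.3  0.3] 0.0848
0.0835 [-2.1  0.7  7. ] 0.084
0.082 [-7.2  2.3 23.1] 0.0838
0.0805 [-14.2   2.9  38. ] 0.0837
33.675
```

The stop is at 84 mm, but the peak on the way down was only about 5 N. That doesn't match the catch, so I'll back off and look.

Run:
```python
from fit import *
print("w",m.current_grip_width()*85, m.current_qpos().round(3))
B=[.5579,-.1259]; R=down(np.deg2rad(-97.8)); off=R@[0,0,-.0688]
m.move_l([*B,.13],max_speed=.15); print(m.current_force().round(1),m.current_grip_width()*85)
m.move_ptp([B[0]-off[0],B[1]-off[1],.17],R); p,_,_=snap("after"); snap("after_s","scene")
W,ok,_=cloud("after"); r=np.hypot(W[...,0]-B[0],W[...,1]-B[1]); print("z in bore",np.percentile(W[...,2][ok&(r<.006)],[5,50,95]),"lug",np.median(W[...,2][ok&(r>.013)&(r<.02)]))
im=np.hstack([cv2.imread("pics/after.png")[0:240,220:420].repeat(2,0).repeat(2,1),cv2.resize(cv2.imread("pics/after_s.png")[230:380,200:325],(400,480))]); cv2.imwrite("pics/after2.png",im)
print(m.current_time())
```

```text
w -0.09311313665712366 [-0.303  0.579  1.708 -0.     0.853  1.404]
[-0.4  0.3 -0.6] -0.14579199841451856
z in bore [0.08219197 0.08332146 0.08443515] lug 0.07928595757160051
34.675
```

View pics/after2.png

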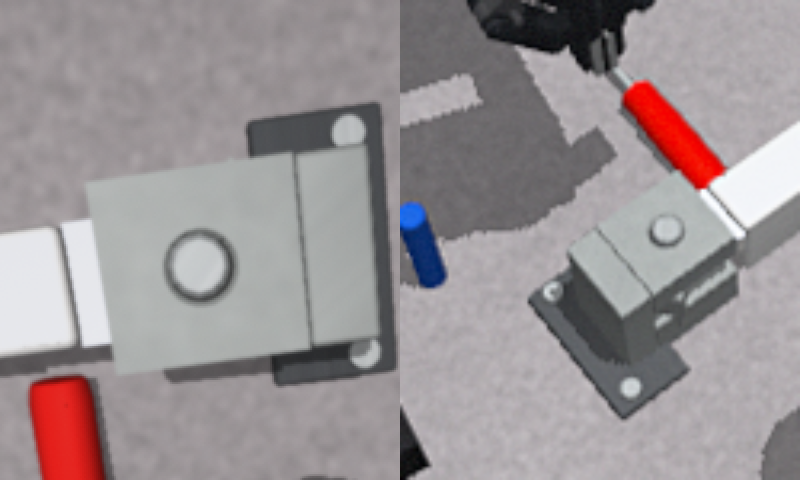

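The pin top is at 83.3 mm and the lug at 79.3 mm, so 4 mm stand proud, and it stopped dead at 38 N. The low peak is because forces were only read between steps. I'll do a quick bystander check, retreat and hand in.

Run:
```python
from h import *
p=m.current_ee_pos(); m.move_l([p[0],p[1],.25],max_speed=.2); m.move_j([-1.392,.351,1.652,0,1.139,-.085])
a=cv2.imread("pics/top1.png"); snap("top2","top"); b=cv2.imread("pics/top2.png")
d=(cv2.absdiff(a,b).max(2)>40).astype(np.uint8); d=cv2.morphologyEx(d,cv2.MORPH_OPEN,np.ones((2,2)))
n,l,s,c=cv2.connectedComponentsWithStats(d); print([(s[i,4],c[i].round().tolist()) for i in range(1,n) if s[i,4]>6])
print(m.current_time(),m.current_force().round(1)); m.sign_off()
```

```text
[(np.int32(1398), [272.0, 233.0]), (np.int32(910), [336.0, 234.0]), (np.int32(40), [372.0, 230.0]), (np.int32(60), [448.0, 297.0]), (np.int32(397), [589.0, 429.0]), (np.int32(9), [626.0, 425.0]), (np.int32(23), [635.0, 429.0]), (np.int32(368), [565.0, 448.0]), (np.int32(11), [583.0, 442.0]), (np.int32(16), [572.0, 444.0])]
37.225 [ 0.7  0.3 -0.5]
the job is handed in; nothing more can be done
```

The link is seated in the mount and the middle-length pin is pushed fully home through it. I handed the job in at 37 s of the 72 s allowed, with the arm clear of everything.

- **Link:** I gripped it across the body, lowered it in front of the mouth and slid it in. It stopped within about 0.5 mm of where I expected, with 22 N of push. The view down the bore then showed the eye fully in and the hole clear.
- **Pin:** I took the 84 mm pin from the stand's end hole. It went into the mount with under 5 N of side force. I let it drop onto the catch and pressed it down with shut fingers. It stopped dead at about 84 mm with 38 N of push, and the depth picture shows about 4 mm standing above the upper lug.
- **Everything else:** comparing overhead pictures from before and after, the only changes on the bench are at the link's old and new places, the bore and the emptied stand hole. The remaining differences are at the parked gripper. No bystander moved.

One reading disagreed: I saw at most about 5 N on the way down, not the 15 to 20 N expected at the catch. I only read the force between steps, so I probably missed the peak. The final height and the dead stop both say the pin is past the catch.

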